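Set the thumbwheel code on the interlock key box and draw its bolt

TASK

Set the code 4-2-3 on the orange interlock key box beside the test rig, reading from left to right: roll the left wheel to four dots and the right wheel to three dots, each number square on top in line with the white pointers, pressing the sprung wheels lightly and leaving the middle wheel on its two. Only when the code stands, slide the green bolt all the way to the left, without forcing it, and leave everything else on the bench where it is.

Things in the scene. Friction and masses are not known exactly. Their poses are not given: they have to be found in the camera images.
- lockbox: orange key box fixed to the bench, 200 (x) by 220 (y) by 90 mm high, origin at the centre of its underside, x away from the robot, y left. Three white drum wheels, radius 30 mm, 24 mm wide, axles along y at y = +50, 0, -50 mm, x = 0, stand 18 mm out of its top. Each has six faces with 1 to 6 black dots as on dice, red lines between; the face uppermost, level with the white pointers, is set
- wheel_left (a joint): angle (rad) of the left (box y = +50 mm) wheel. The dot number on top is 1 + value/1.0472 (0 shows 1, 1.047 2, 2.094 3, 3.142 4, 4.189 5, 5.236 6). Rolling the wheel's top along the lock box's +x, away from the robot, raises it. It stops just outside 1 and 6, has no clicks and stays where left; about 3 N along the rim turns it. Contact force on it, press and drag together, must stay under 15 N.
- wheel_middle (a joint): angle (rad) of the middle (box y = 0) wheel. The dot number on top is 1 + value/1.0472 (0 shows 1, 1.047 2, 2.094 3, 3.142 4, 4.189 5, 5.236 6). Rolling the wheel's top along the lock box's +x, away from the robot, raises it. It stops just outside 1 and 6, has no clicks and stays where left; about 3 N along the rim turns it. Contact force on it, press and drag together, must stay under 15 N.
- wheel_right (a joint): angle (rad) of the right (box y = -50 mm) wheel. The dot number on top is 1 + value/1.0472 (0 shows 1, 1.047 2, 2.094 3, 3.142 4, 4.189 5, 5.236 6). Rolling the wheel's top along the lock box's +x, away from the robot, raises it. It stops just outside 1 and 6, has no clicks and stays where left; about 3 N along the rim turns it. Contact force on it, press and drag together, must stay under 15 N.
- left_top (a point): nominal highest point of the left wheel, above its axle, 108 mm above the bench; fixed to the box. Worn seats make the real wheel stand up to 5 mm higher or lower, each differently: find it by touch. The axle is sprung, yielding 1 mm per 4 N of downward press, 9 mm at most. A fingertip pressed on top (4 to 12 N; less slips) and drawn along the box's x rolls it by friction.
- middle_top (a point): nominal highest point of the middle wheel, above its axle, 108 mm above the bench; fixed to the box. Worn seats make the real wheel stand up to 5 mm higher or lower, each differently: find it by touch. The axle is sprung, yielding 1 mm per 4 N of downward press, 9 mm at most. A fingertip pressed on top (4 to 12 N; less slips) and drawn along the box's x rolls it by friction.
- right_top (a point): nominal highest point of the right wheel, above its axle, 108 mm above the bench; fixed to the box. Worn seats make the real wheel stand up to 5 mm higher or lower, each differently: find it by touch. The axle is sprung, yielding 1 mm per 4 N of downward press, 9 mm at most. A fingertip pressed on top (4 to 12 N; less slips) and drawn along the box's x rolls it by friction.
- bolt (a joint): travel (m) of the green bolt knob: 0 shut (its right end), 0.055 open (its left end, a hard stop); slides along the lock box's +y with about 3 N of friction and stays where it is left. No more than 20 N may be put on it.
- bolt_top (a point): centre of the top face of the bolt's green knob, which is 16 by 16 mm and stands from 3 to 27 mm above the lock box's top (this point 117 mm above the bench); the knob runs in a track on the robot side of the wheels, 70 mm from their axle line
- spider: yellow coupling insert, a disc 26 mm across and 10 mm high, lying on the lock box's top behind the wheels (at +x of them); a bystander, origin at the centre of its underside
- hub_small: bare aluminium stepped coupling hub, 44 mm across, 50 mm high, standing on the bench to the left of the lock box; a bystander, origin at the centre of its underside
- hub_big: steel and aluminium coupling hub, 60 mm across, 45 mm high, standing on the bench to the right of the lock box; a bystander, origin at the centre of its underside
- bearing: steel bearing ring, 52 mm across, 15 mm high, lying behind the lock box; a bystander, origin at the centre of its underside
- oil: white bottle with red cap, 44 mm across, 110 mm high, standing behind the lock box; a bystander, origin at the centre of its underside
- driver: screwdriver with red handle lying on the bench, well to the left of the lock box; a bystander, origin at its underside
- spanner: steel spanner lying on the bench, well to the right of the lock box; a bystander, origin at its underside

How it is judged:
By the outcome, as a careful person would: the job done as asked, in the order asked, and still so for the second after the job is handed in, with the robot touching nothing.
It also fails if it takes over 72 s, if anything falls off the work surface, if the arm or the gripper's body presses on something with over 40 N, if the wrist force passes 120 N, or if a joint passes its speed limit or range.

ROBOT

A 6-joint arm with a two-finger parallel gripper is mounted at the origin on the work surface. World frame = base frame: x ahead of the robot, y to its left, z up, the work surface at z = 0. Lengths are in m, angles in rad, forces in N, time in s.
With the tool pointing down it reaches from about 0.3 to 0.75 m from the base axis. Payload 8.5 kg.
Tool frame: the origin (TCP) lies midway between the tips of the shut fingers; the grasp point (between the pads) lies 19 mm behind it; z points along the fingers, x is the direction in which the jaws open and shut, and the axes are right-handed (so a half turn about z gives the same grasp; the last joint's range is limited). The gripper opens to 85 mm and grips with 20 to 120 N. Pads are 22 mm wide; open, the fingers measure 114 mm over their backs; the gripper's body (76 mm by 85 mm) begins 54 mm behind the grasp point. The pads swing forward as they close: fully open they stand 13 mm farther back than shut.
Start: joints at [0.907, 0.381, 1.297, -0, 1.464, -0.215], TCP at [0.239, 0.496, 0.194] pointing down, gripper open.
Joint ranges: [-3.11, 3.11], [-0.89, 2.33], [0.22, 2.48], [-1.42, 4.56], [0.17, 2.85], [-2.88, 2.88]. Speed limits (rad/s): [2.39, 2.39, 3.14, 3.14, 3.14, 3.14].

INTERFACE

Orientations are given as a unit quaternion [w, x, y, z].
In Python, from station import ctrl gives the robot as it stands. Calls block until the motion is done:
- ctrl.goto(position, orientation): joint-space move of the TCP to a pose.
- ctrl.move_linear(position, ori=None, v=0.15): straight line of the TCP; ori=None keeps the orientation; v is the mean speed in m/s.
- ctrl.move_j(angles): joint-space move.
- ctrl.release() and ctrl.grab(): open the fingers fully, or close them until they stop; the grip force is fixed at half the most.
- ctrl.wait(seconds).
- ctrl.solve_ik(position, orientation): joint angles nearest the present ones, or None.
- ctrl.sense(): the state.
- ctrl.camera(name): name is "scene" or "top" or "wrist"; returns a dict with "color" (420x560x3 uint8, red, green, blue), "fx", "fy", "cx", "cy" (pixels), "xyz" and "attitude" of the camera in the world. Camera axes: x right, y down, z forward; pixel columns grow to the right and rows downward; lengths in m; the calibration is good to about 2 mm. A picture is of the moment at which its call begins. There is no depth.
A pose or a line that the arm cannot do raises ctrl.MotionError and nothing moves.
- ctrl.close_job(): hands the job in, once; it reports no verdict.
The state is a dict: "t": time; "joints": joint angles; "qd": joint speeds; "joint_torque": joint torques, N m; "ee_pos": TCP position; "eef_rot": TCP orientation; "ft_force": force on the tool from outside, world axes, zero at the start; "ft_torque": the same for the moment, N m; "finger_gap": finger opening in m.
Only numpy, scipy, OpenCV 4.12 (cv2) and the standard library are available. Lean on these libraries where they do the work, as an engineer would, in place of code of your own. Each camera call takes 0.05 s, during which the arm holds its last target. There are 200 camera calls.

## Working session

There is one attempt and no reset: what is moved stays moved. The work goes in short steps, each a Python script; the robot and the scene stay as the last script left them, time stands still between calls to the robot, and variables do not carry over. Pictures are saved under pics/ and viewed, about 8 in all and at most 12, crops included, and the job is handed in when it is done.

```bash
ls; mkdir -p pics; python3 - <<'E'
from station import ctrl
import cv2
s=ctrl.sense(); print(s)
for n in ("scene","top"):
    c=ctrl.camera(n); cv2.imwrite(f"pics/{n}0.png",c["color"][:,:,::-1]); print(n,{k:v for k,v in c.items() if k!="color"})
E
```

```text
pics
{'t': 0.0, 'joints': array([ 9.06697583e-01,  3.81206972e-01,  1.29826051e+00,  2.63823668e-05,
        1.46358400e+00, -2.15315183e-01]), 'qd': array([-0.00062792, -0.00044104, -0.0004672 ,  0.00042231,  0.00119744,
        0.00027541]), 'joint_torque': array([-1.39910968e-03, -4.48460484e+01, -2.31284684e+01, -2.08535571e-04,
        4.67544218e-03,  4.65339298e-06]), 'ee_pos': array([0.23841681, 0.49526177, 0.19370601]), 'eef_rot': array([ 2.34821726e-04,  8.46720636e-01,  5.32037247e-01, -6.90708136e-04]), 'ft_force': array([-0.73991484,  0.09580124, -0.07957684]), 'ft_torque': array([-0.01034927, -0.0192795 ,  0.05138175]), 'finger_gap': 0.08529848722669474}
scene {'fx': 483.83638201151325, 'fy': 483.83638201151325, 'cx': 276.29141738138077, 'cy': 209.21256540038252, 'xyz': array([1.10519769, 0.58499203, 1.08647417]), 'attitude': array([-0.11779651,  0.35220301,  0.87448933, -0.31200229])}
top {'fx': 539.9379166642489, 'fy': 539.9379166642489, 'cx': 282.06982573507986, 'cy': 212.03752641534734, 'xyz': array([3.06532333e-01, 2.83062097e-04, 1.47794477e+00]), 'attitude': array([-0.05166963,  0.70968338, -0.69963879,  0.06469398])}
```

View pics/scene0.png

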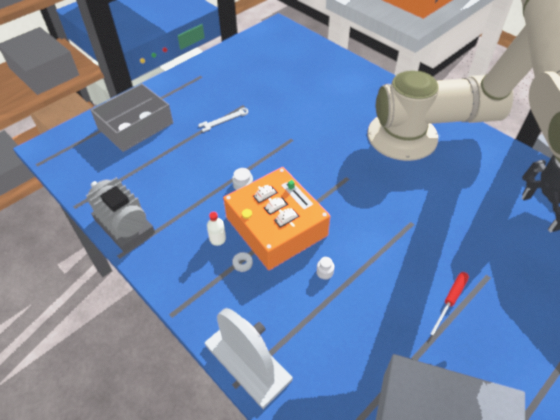

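View pics/top0.png

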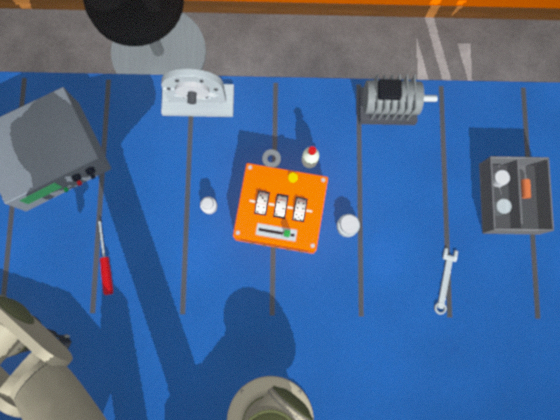

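The top view has the box centre at about (282,207), the wheels at (262,203), (281,206) and (300,208), and the knob at (286,233). The scene view agrees. Next I compute positions and take a close view with the wrist camera.

```bash
cat > h.py <<'E'
from station import ctrl
import numpy as np, cv2
from scipy.spatial.transform import Rotation as R
def rot(q): return R.from_quat(np.r_[q[1:],q[0]]).as_matrix()
def cast(c,uv,z):
    d=rot(c["attitude"])@np.array([(uv[0]-c["cx"])/c["fx"],(uv[1]-c["cy"])/c["fy"],1.])
    return c["xyz"]+d*(z-c["xyz"][2])/d[2]
def mask(c,lo,hi):
    return cv2.inRange(cv2.cvtColor(c["color"],cv2.COLOR_RGB2HSV),np.array(lo),np.array(hi))
def blobs(m,amin=4):
    n,_,st,ce=cv2.connectedComponentsWithStats(m); return [(st[i,4],ce[i]) for i in range(1,n) if st[i,4]>=amin]
def down(yaw):  # tool z down, tool x axis at angle yaw in world
    q=(R.from_euler('z',yaw)*R.from_euler('x',np.pi)).as_quat(); return np.r_[q[3],q[:3]]
E
python3 - <<'E'
from h import *
for n in ("top","scene"):
    c=ctrl.camera(n)
    g=mask(c,(60,120,50),(85,255,255))
    for a,p in blobs(g): print(n,"green",a,p,cast(c,p,.11))
    o=mask(c,(5,200,190),(20,255,255))
    cs=max(cv2.findContours(o,0,2)[0],key=cv2.contourArea); print(cv2.contourArea(cs))
    r=cv2.minAreaRect(cs);b=cv2.boxPoints(r)
    P=np.array([cast(c,p,.09) for p in b]);print(P.round(4),P.mean(0),np.linalg.norm(np.diff(P,axis=0),axis=1))
s=ctrl.sense()["t"];print(s)
E
```

```text
top green 242 [ 41.22727273 192.79338843] [0.57432645 0.59398826 0.11      ]
top green 13 [ 65.38461538 189.07692308] [0.58506123 0.53335881 0.11      ]
top green 26 [286.5        232.88461538] [ 0.48040319 -0.03554629  0.11      ]
5824.0
[[ 0.4673  0.1022  0.09  ]
 [ 0.6676  0.0727  0.09  ]
 [ 0.6324 -0.1426  0.09  ]
 [ 0.4332 -0.1081  0.09  ]] [ 0.55014181 -0.0189233   0.09      ] [0.20244865 0.21816978 0.20214557]
scene green 15 [153.4  54.6] [ 0.39780675 -0.80500039  0.11      ]
scene green 24 [290.58333333 184.25      ] [ 0.48282041 -0.03202961  0.11      ]Traceback (most recent call last):
  File "<stdin>", line 7, in <module>
ValueError: max() iterable argument is empty
```

```bash
cat >> h.py <<'E'
C0=np.array([.5501,-.0189]); YAW=np.radians(-8.9)
Q=down(YAW+np.pi/2)
if ctrl.solve_ik([.55,-.02,.3],Q) is None: Q=down(YAW-np.pi/2)
def wp(x,y,z): # box local -> world
    c,s=np.cos(YAW),np.sin(YAW); return np.array([C0[0]+c*x-s*y,C0[1]+s*x+c*y,z])
E
python3 - <<'E'
from h import *
for y in (1,-1): print(ctrl.solve_ik([.55,-.02,.3],down(YAW+y*np.pi/2)))
ctrl.grab(); print(ctrl.sense()["t"])
ctrl.goto(wp(-.06,0,.27),Q); s=ctrl.sense(); print(s["t"],s["ee_pos"],s["joints"],s["ft_force"])
c=ctrl.camera("wrist"); print(c["xyz"],rot(c["attitude"]),c["fx"])
cv2.imwrite("pics/w1.png",c["color"][:,:,::-1])
E
```

```text
[-0.25149894  0.33122065  1.07326748  0.          1.73710453 -1.66696096]
[-2.51498935e-01  3.31220647e-01  1.07326748e+00 -4.44089210e-16
  1.73710453e+00  1.47463169e+00]
0.9667
3.0167 [ 0.49080236 -0.008999    0.26992624] [-2.60130638e-01  2.29115710e-01  1.30125403e+00  1.40889542e-04
  1.61141247e+00 -1.67641227e+00] [ 0.75449213  0.49379575 -0.05204809]
[0.42584579 0.00057053 0.4491839 ] [[ 1.53876557e-01  9.53705546e-01  2.58394536e-01]
 [ 9.88090047e-01 -1.48454549e-01 -4.04883461e-02]
 [-2.54115799e-04  2.61547277e-01 -9.65190633e-01]] 328.31247533098207
```

View pics/w1.png

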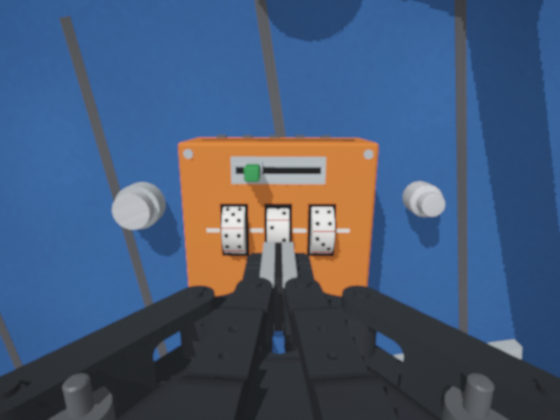

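Wrist view: image right is box +y (left) and image down is +x. The wheels are at columns 234 (right), 278 (middle) and 322 (left), in line with the pointers at row 230, and the knob is at (252,172). I'll enlarge a crop to read the dots.

```bash
python3 - <<'E'
from h import *
ctrl.move_linear(wp(-.10,0,.22),v=.2)
c=ctrl.camera("wrist");print(ctrl.sense()["t"])
np.savez("w2.npz",**c)
im=c["color"][:,:,::-1]
uv=[]
Rm=rot(c["attitude"])
for y in (.05,0,-.05):
    p=Rm.T@(wp(0,y,.108)-c["xyz"]); uv.append((c["cx"]+c["fx"]*p[0]/p[2],c["cy"]+c["fy"]*p[1]/p[2]))
print(uv)
u,v=map(int,uv[1])
cv2.imwrite("pics/w2.png",cv2.resize(im[v-60:v+60,u-80:u+80],None,fx=5,fy=5,interpolation=cv2.INTER_CUBIC))
print(u-80,v-60)
E
```

```text
3.5833
[(np.float64(328.819948737637), np.float64(287.3229351177265)), (np.float64(278.3316317505942), np.float64(287.28914070719827)), (np.float64(227.8492552582892), np.float64(287.2553502729467))]
198 227
```

View pics/w2.png

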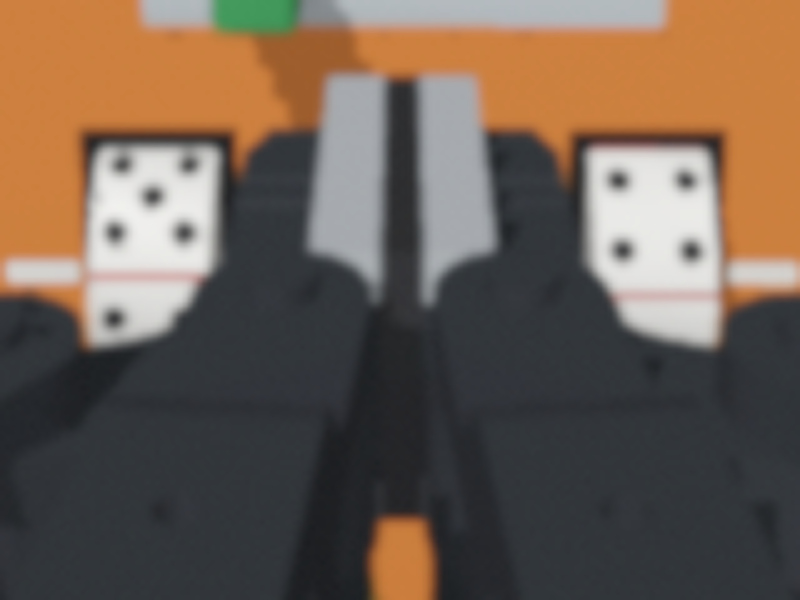

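```bash
cat >> h.py <<'E'
def loc(p): 
    c,s=np.cos(YAW),np.sin(YAW); d=np.asarray(p)[:2]-C0; return np.array([c*d[0]+s*d[1],-s*d[0]+c*d[1]])
def look():
    ctrl.move_linear(wp(-.07,0,.27),v=.25) if ctrl.sense()["ee_pos"][2]>.12 else None
    return ctrl.camera("wrist")
def phi(c,uv,zax,x0=0.):
    "angle from top towards -x of the wheel surface point seen at uv"
    d=rot(c["attitude"])@np.array([(uv[0]-c["cx"])/c["fx"],(uv[1]-c["cy"])/c["fy"],1.])
    cs,sn=np.cos(YAW),np.sin(YAW)
    o=np.array([loc(c["xyz"])[0]-x0,c["xyz"][2]-zax]); e=np.array([cs*d[0]+sn*d[1],d[2]])
    a,b,k=e@e,o@e,o@o-.03**2; t=(-b-np.sqrt(b*b-a*k))/a; p=o+t*e
    return np.arctan2(-p[0],p[1])
E
python3 - <<'E'
from h import *
c=look(); print(ctrl.sense()["t"])
np.savez("w3.npz",**c); im=c["color"]
hsv=cv2.cvtColor(im,cv2.COLOR_RGB2HSV)
w=cv2.inRange(hsv,np.array((0,0,120)),np.array((179,80,255)))
w[400:]=0; w[:120]=0; w[:,:150]=0;w[:,400:]=0
for a,p in blobs(w,6): print("white",a,p.round(1),"loc@.09",loc(cast(c,p,.09)).round(4))
for a,p in blobs(mask(c,(55,100,40),(85,255,255)),20): print("green",a,p.round(1),loc(cast(c,p,.115)).round(4))
Rm=rot(c["attitude"])
for n,y in (("L",.05),("M",0),("R",-.05)):
    p=Rm.T@(wp(0,y,.108)-c["xyz"]); u=c["cx"]+c["fx"]*p[0]/p[2];v=c["cy"]+c["fy"]*p[1]/p[2]
    u,v=int(u),int(v); s=im[v-40:v+40,u-8:u+9].astype(float)
    red=(s[:,:,0]-(s[:,:,1]+s[:,:,2])/2).clip(0); pr=red.mean(1)
    rows=[v-40+i for i in range(1,79) if pr[i]>10 and pr[i]>=pr[i-1] and pr[i]>pr[i+1]]
    for r in rows:
        k=np.arange(r-2,r+3); wt=pr[k-(v-40)]; rr=(k*wt).sum()/wt.sum()
        try: print(n,v,"row",round(rr,2),"amp",pr[r-v+40].round(),"phi",phi(c,(u,rr),.078).round(3))
        except Exception as e: pass
u,v=278,240
x0=int(u-80);y0=int(v-60)
cv2.imwrite("pics/w3.png",cv2.resize(im[y0:y0+120,x0:x0+160,::-1],None,fx=5,fy=5,interpolation=cv2.INTER_CUBIC))
E
```

```text
4.0167
white 345 [205. 181.] loc@.09 [-0.0627 -0.0822]
white 205 [343.4 151.9] loc@.09 [-0.0951  0.0706]
white 71 [189. 161.] loc@.09 [-0.0851 -0.0984]
white 73 [367.9 161.2] loc@.09 [-0.0849  0.098 ]
white 1903 [280.6 176.5] loc@.09 [-0.0679  0.0022]
white 405 [155.  208.8] loc@.09 [-0.0304 -0.1411]
white 1091 [232.7 235.2] loc@.09 [ 0.0016 -0.0535]
white 1141 [323.5 235.1] loc@.09 [0.0015 0.0525]
white 1677 [278.1 248.4] loc@.09 [ 0.0182 -0.0005]
white 64 [256.9 236.1] loc@.09 [ 0.0028 -0.0253]
white 62 [299.4 236.1] loc@.09 [0.0028 0.0243]
green 235 [252.3 179.9] [-0.0689 -0.0273]
L 239 row 200.0 amp 109.0 phi nan
L 239 row 206.98 amp 109.0 phi 1.493
L 239 row 237.79 amp 24.0 phi 0.071
L 239 row 258.39 amp 18.0 phi nan
L 239 row 268.02 amp 109.0 phi nan
L 239 row 272.0 amp 109.0 phi nan
L 239 row 274.0 amp 109.0 phi nan
L 239 row 276.0 amp 109.0 phi nan
M 239 row 200.5 amp 106.0 phi nan
M 239 row 206.0 amp 106.0 phi 1.628
M 239 row 226.05 amp 25.0 phi 0.509
R 239 row 204.0 amp 109.0 phi nan
R 239 row 205.99 amp 109.0 phi 1.627
R 239 row 234.31 amp 17.0 phi 0.202
R 239 row 256.71 amp 25.0 phi nan
R 239 row 270.0 amp 109.0 phi nanh.py:29: RuntimeWarning: invalid value encountered in sqrt
  a,b,k=e@e,o@e,o@o-.03**2; t=(-b-np.sqrt(b*b-a*k))/a; p=o+t*e
```

View pics/w3.png

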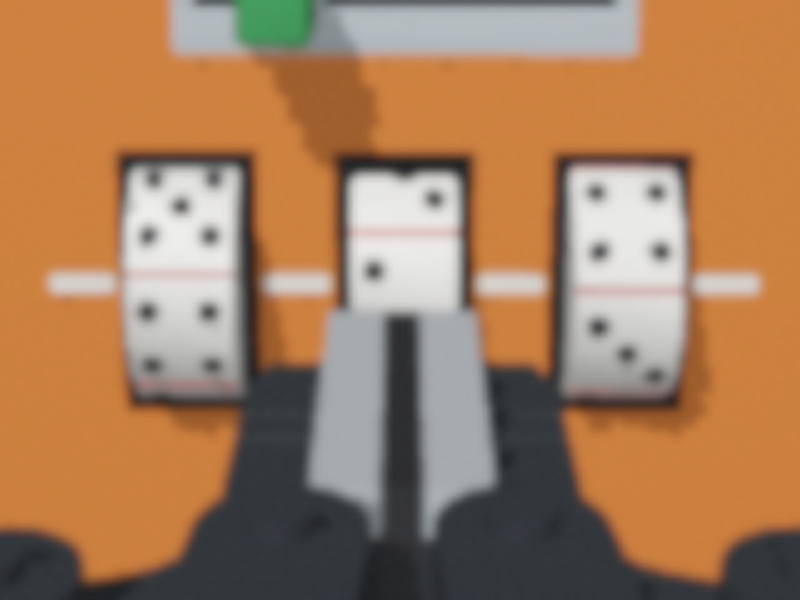

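Left wheel reads between 3 and 4 (v≈2.55), right between 4 and 5 (v≈3.47), and middle is on 2. I corrected the box x by +2.2 mm from the pointers. Next I find the left wheel by touch, then roll it about +18 mm of rim.

```bash
sed -i 's/^C0=.*/C0=np.array([.5501,-.0189]); YAW=np.radians(-8.9); C0=C0+np.array([np.cos(YAW)*.0022+np.sin(YAW)*.0004,np.sin(YAW)*.0022-np.cos(YAW)*.0004])/' h.py
cat >> h.py <<'E'
def fz(): 
    return ctrl.sense()["ft_force"]
def roll(y,x0,x1,F=7.,zs=.116,fz0=None):
    "touch wheel at box y from above at x0, press F, draw to x1, lift"
    ctrl.move_linear(wp(x0,y,zs),v=.15); ctrl.wait(.15); b=fz(); z=zs; zc=None; mx=0; log=[]
    while True:
        f=fz()-b; mx=max(mx,np.linalg.norm(f))
        if f[2]>.6 and zc is None: zc=z-0+f[2]/4000
        if f[2]>F-1 or z<.098: break
        z-=.001 if f[2]<F-4.2 else .0005
        ctrl.move_linear(wp(x0,y,z),v=.03); ctrl.wait(.05)
    log.append((x0,round(z,4),f.round(1))); x=x0; sg=np.sign(x1-x0)
    if f[2]>F-2:
        while abs(x1-x)>1e-6:
            x+=sg*min(.003,abs(x1-x)); z+=np.clip((f[2]-F)/5000,-.0008,.0008)
            ctrl.move_linear(wp(x,y,z),v=.03); f=fz()-b; mx=max(mx,np.linalg.norm(f)); log.append((round(x,4),round(z,4),f.round(1)))
            if mx>13: print("HIGH FORCE"); break
    ctrl.move_linear(wp(x,y,zs+.004),v=.1)
    print("zc",zc,"max",mx.round(1),"t",ctrl.sense()["t"]); [print(*l) for l in log]
    return zc
E
python3 - <<'E'
from h import *
roll(.05,-.009,.009)
c=look(); np.savez("w4.npz",**c); print(ctrl.sense()["t"])
E
```

```text
zc 0.11515885578609111 max 2.3 t 11.2417
-0.009 0.098 [-0.2  0.5 -0.2]
12.1167
```

```bash
python3 - <<'E'
from h import *
c=dict(np.load("w4.npz")); 
ctrl.move_linear(wp(-.009,.05,.112),v=.2)
s=ctrl.sense(); print(s["t"],s["ee_pos"],wp(-.009,.05,.112),s["finger_gap"],s["ft_force"])
t=ctrl.camera("top"); k=ctrl.camera("scene")
cv2.imwrite("pics/s5.png",np.hstack([cv2.resize(k["color"][130:280,200:350,::-1],(600,600),interpolation=cv2.INTER_CUBIC)]))
E
```

```text
13.15 [0.55130664 0.031002   0.11285783] [0.55105551 0.03115484 0.112     ] 0.0004164220061480365 [0.45435681 0.25971556 0.087735  ]
```

View pics/s5.png

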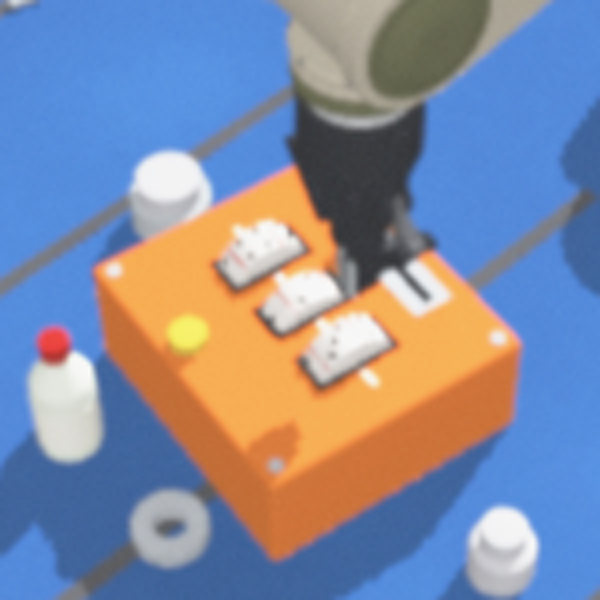

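```bash
cat >> h.py <<'E'
def proj(c,p):
    q=rot(c["attitude"]).T@(np.asarray(p)-c["xyz"]); return np.array([c["cx"]+c["fx"]*q[0]/q[2],c["cy"]+c["fy"]*q[1]/q[2]])
E
python3 - <<'E'
from h import *
s=ctrl.sense(); k=ctrl.camera("scene"); print(s["t"],s["ee_pos"])
for n,p in (("tcp",s["ee_pos"]),("L",wp(0,.05,.108)),("M",wp(0,0,.108)),("R",wp(0,-.05,.108)),("bolt",wp(-.07,-.027,.117))):
    u=proj(k,p); print(n,u,((u-[200,130])*4).round())
cv2.imwrite("pics/s6.png",cv2.resize(k["color"][130:280,200:350,::-1],(600,600),interpolation=cv2.INTER_CUBIC))
E
```

```text
13.25 [0.55128587 0.03090109 0.11311767]
tcp [288.86396104 210.24783126] [355. 321.]
L [286.15112721 213.06581906] [345. 332.]
M [275.15860354 200.95897723] [301. 284.]
R [264.60758234 189.33839322] [258. 237.]
bolt [290.74748886 181.07726268] [363. 204.]
```

View pics/s6.png

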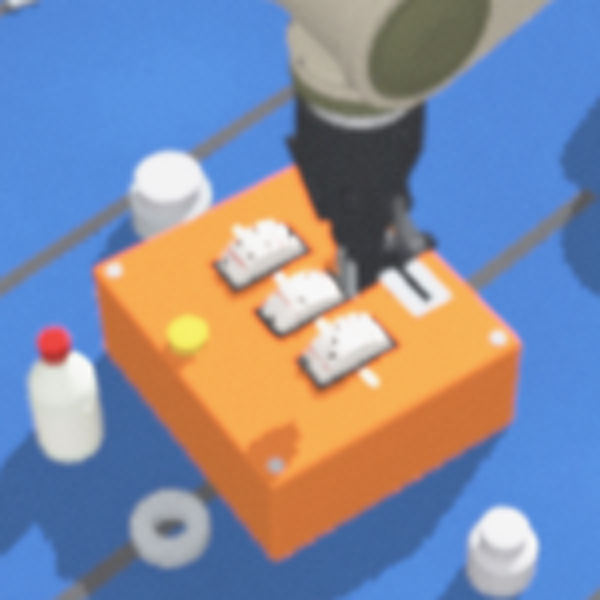

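The scene view shows the shut tips around (350,290) in the crop, while the reported TCP projects to (355,321). The real tip therefore looks higher than the reported TCP. I'll probe further down with small steps, stopping on force.

```bash
python3 - <<'E'
from h import *
b=fz(); x=-.004
ctrl.move_linear(wp(x,.05,.101),v=.1); ctrl.wait(.1); b=fz()
z=.101
while z>.08:
    z-=.001; ctrl.move_linear(wp(x,.05,z),v=.05); f=fz()-b
    print(round(z,4),ctrl.sense()["ee_pos"][2].round(4),f.round(2))
    if np.linalg.norm(f)>3.5: break
k=ctrl.camera("scene"); print(ctrl.sense()["t"],fz()-b)
cv2.imwrite("pics/s7.png",cv2.resize(k["color"][155:255,230:330,::-1],(600,600),interpolation=cv2.INTER_CUBIC))
E
```

```text
0.1 0.1001 [ 0.59 -0.38 -0.02]
0.099 0.099 [ 0.27 -0.75  0.92]
0.098 0.0979 [ 0.39 -0.54  0.29]
0.097 0.0969 [-1.12 -0.57  0.92]
0.096 0.0959 [ 0.11 -0.4  -0.72]
0.095 0.095 [ 0.15 -0.77  0.53]
0.094 0.0939 [-0.25 -0.26  0.36]
0.093 0.0929 [ 0.35 -0.57  0.48]
0.092 0.0919 [-0.22  0.89  1.18]
0.091 0.0909 [ 0.7  -0.89  0.09]
0.09 0.0899 [-0.68 -0.46  0.47]
0.089 0.0889 [-0.31  0.38  1.76]
0.088 0.0879 [ 0.13 -1.03  0.48]
0.087 0.0869 [-0.35 -1.34  0.78]
0.086 0.0859 [-0.22 -0.45  1.02]
0.085 0.0849 [0.08 0.05 0.12]
0.084 0.0839 [ 0.48 -1.6   0.46]
0.083 0.0829 [ 0.38 -1.58  1.01]
0.082 0.0819 [ 0.35 -0.24  0.98]
0.081 0.0809 [-0.02 -0.38  0.78]
0.08 0.0799 [-0.07 -0.58  1.67]
18.9667 [ 0.12714606 -0.59231707  0.05128867]
```

View pics/s7.png

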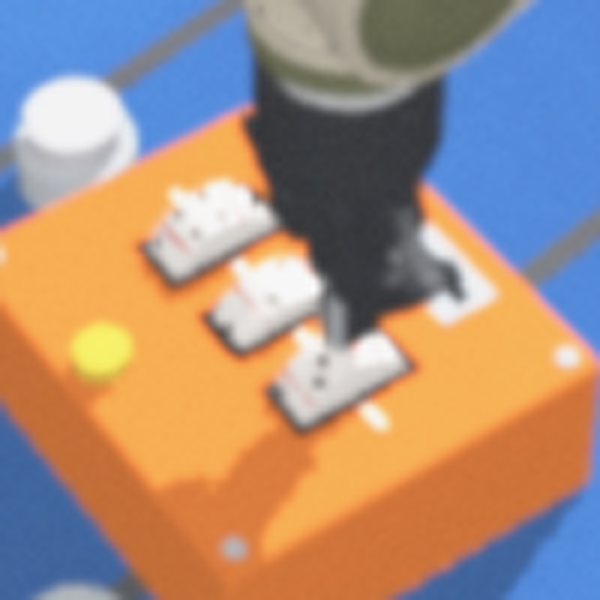

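The tips are now just over the left wheel, at full-image (286,212) against a wheel top expected at (286,213). The tip is therefore some 25 mm above the reported TCP. I keep probing.

```bash
python3 - <<'E'
from h import *
ctrl.wait(.05); b=np.mean([fz() for _ in range(3)],0); x=-.004
print(b, fz(),fz())
z=.080
while z>.062:
    z-=.001; ctrl.move_linear(wp(x,.05,z),v=.06); f=fz()-b
    print(round(z,4),ctrl.sense()["ee_pos"][2].round(4),f.round(2))
    if np.linalg.norm(f)>4: break
print(ctrl.sense()["t"],ctrl.sense()["finger_gap"])
E
```

```text
[-0.65918695  0.38639374  0.38286167] [-0.65918695  0.38639374  0.38286167] [-0.65918695  0.38639374  0.38286167]
0.079 0.0789 [ 0.1  -0.68 -0.59]
0.078 0.0779 [ 0.44 -1.74 -0.62]
0.077 0.0769 [ 0.85 -0.46 -0.62]
0.076 0.0759 [ 0.52 -0.25 -1.22]
0.075 0.0749 [ 0.5   0.19 -0.94]
0.074 0.0741 [0.96 0.51 1.11]
0.073 0.0732 [-0.07 -0.37  3.19]
0.072 0.0724 [-0.7  -0.51  5.19]
21.0167 -0.00035004094032011667
```

Contact is at commanded z≈0.0745, with about 2 N per mm commanded there. Now I roll the left wheel.

```bash
python3 - <<'E'
import re
s=open('h.py').read()
s=s.replace("ctrl.wait(.15); b=fz(); z=zs","b=np.zeros(3); z=zs").replace("z<.098","z<.064").replace("f[2]>.6 and","f[2]>1.5 and").replace("zs+.004","zs+.003")
s=s.replace("ctrl.move_linear(wp(x0,y,z),v=.03); ctrl.wait(.05)","ctrl.move_linear(wp(x0,y,z),v=.05)")
open('h.py','w').write(s)
E
python3 - <<'E'
from h import *
ctrl.move_linear(wp(-.004,.05,.078),v=.08)
roll(.05,-.009,.009,zs=.075)
E
```

```text
zc 0.0739498413693321 max 7.8 t 24.2667
-0.009 0.072 [-1.6  1.2  6.6]
-0.006 0.0719 [-1.8 -0.2  7.2]
-0.003 0.072 [-1.5 -0.2  7.6]
0.0 0.0721 [-1.2 -0.   6.3]
0.003 0.0719 [-1.7 -0.3  7.5]
0.006 0.072 [-0.8  0.5  6.5]
0.009 0.0719 [-1.1  0.3  6.5]
```

```bash
cat >> h.py <<'E'
def look2(name):
    ctrl.move_linear(wp(.065,0,.13),v=.25)
    c=ctrl.camera("wrist"); im=c["color"]; np.savez(name,**c)
    w=cv2.inRange(cv2.cvtColor(im,cv2.COLOR_RGB2HSV),np.array((0,0,120)),np.array((179,80,255)))
    r0=int(proj(c,wp(0,0,.09))[1]); px=[]
    for a,p in blobs(w,30):
        l=loc(cast(c,p,.0905))
        if abs(l[0])<.006 and (abs(abs(l[1])-.025)<.004 or abs(abs(l[1])-.08)<.006): px.append(l[0]); print("pointer",a,p.round(1),l.round(4))
    x0=np.mean(px) if px else 0.
    for n,y in (("L",.05),("M",0),("R",-.05)):
        u,v=proj(c,wp(x0,y,.108)).round().astype(int); a=max(v-60,0)
        s=im[a:v+60,u-10:u+11].astype(float); pr=(s[:,:,0]-(s[:,:,1]+s[:,:,2])/2).clip(0).mean(1)
        for i in range(2,len(pr)-2):
            if 8<pr[i]<60 and pr[i]>=pr[i-1] and pr[i]>pr[i+1]:
                k=np.arange(i-2,i+3); rr=a+(k*pr[k]).sum()/pr[k].sum()
                f=phi(c,(u,rr),.078,x0)
                if abs(f)<1.1: print(n,"row",rr.round(1),"amp",pr[i].round(),"phi",f.round(3))
    print("x0",x0,"cam x",loc(c["xyz"]),"t",ctrl.sense()["t"])
    u,v=proj(c,wp(0,0,.1)).round().astype(int); v0=max(v-65,0)
    cv2.imwrite(f"pics/{name}.png",cv2.resize(im[v0:v0+130,u-100:u+100,::-1],None,fx=4,fy=4,interpolation=cv2.INTER_CUBIC))
E
python3 -W ignore - <<'E'
from h import *
p=ctrl.sense()["ee_pos"]; ctrl.move_linear([p[0],p[1],.11],v=.2)
look2("v1")
E
```

```text
pointer 166 [240.5 118. ] [ 0.0007 -0.0249]
pointer 171 [318.3 118. ] [0.0008 0.0249]
L row 86.1 amp 50.0 phi 0.657
L row 138.3 amp 47.0 phi -0.407
M row 89.6 amp 42.0 phi 0.574
M row 141.1 amp 52.0 phi -0.467
R row 101.2 amp 57.0 phi 0.328
R row 151.2 amp 50.0 phi -0.731
x0 0.000768169024265014 cam x [-0.00063251 -0.00090574] t 25.0833
```

View pics/v1.png

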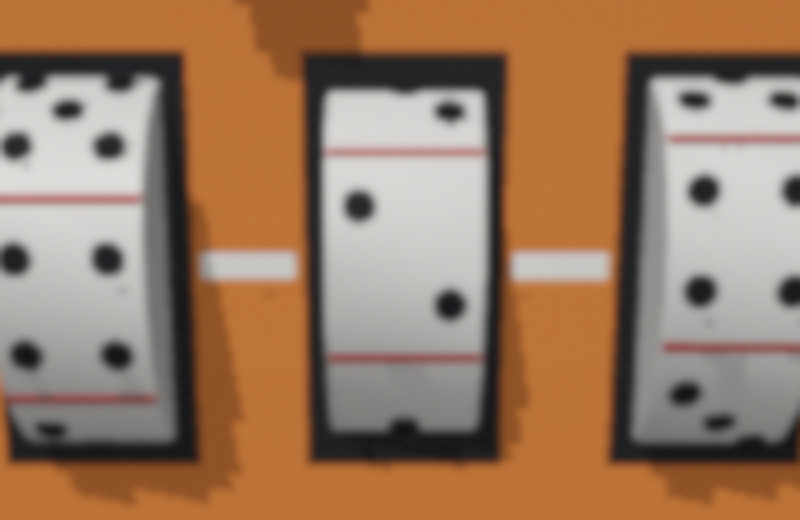

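L now shows 4 with its face centre at φ≈+0.125 (needs about 3 mm more). M shows 2 at +0.053. R shows 4 at −0.20 and needs about −38 mm of rim. I'll do two strokes on R and a short one on L.

```bash
python3 -W ignore - <<'E'
from h import *
ctrl.move_linear(wp(.0098,-.05,.088),v=.2)
zc=roll(-.05,.0098,-.0098,zs=.079)
if zc:
    roll(-.05,.0098,-.0098,zs=zc+.0015)
    p=ctrl.sense()["ee_pos"]; ctrl.move_linear([p[0],p[1],.095],v=.2)
    look2("v2")
E
```

```text
zc 0.07377414686127387 max 7.9 t 30.1667
0.0098 0.0715 [-0.3  0.7  7.8]
0.0068 0.0717 [ 1.3 -0.4  6.9]
0.0038 0.0716 [2.5 1.3 6. ]
0.0008 0.0714 [ 2.4 -0.2  6.7]
-0.0022 0.0714 [0.8 0.2 6.7]
-0.0052 0.0713 [2.  1.7 7.4]
-0.0082 0.0714 [1.7 0.8 7.1]
-0.0098 0.0714 [2.5 0.6 7. ]
zc 0.07369928218508896 max 7.5 t 33.4583
0.0098 0.0718 [-2.3  0.6  7.1]
0.0068 0.0718 [2.  0.2 6.4]
0.0038 0.0717 [1.2 0.2 6.7]
0.0008 0.0716 [1.3 1.  6.4]
-0.0022 0.0715 [1.8 0.9 6.7]
-0.0052 0.0714 [2.  0.7 5.9]
-0.0082 0.0712 [1.4 0.1 7. ]
-0.0098 0.0712 [2.4 0.2 6.1]
pointer 186 [240.1 118.5] [ 0.0008 -0.0248]
pointer 191 [318.1 118.6] [0.0009 0.0252]
L row 86.6 amp 40.0 phi 0.664
L row 139.1 amp 50.0 phi -0.409
M row 90.0 amp 45.0 phi 0.579
M row 141.3 amp 51.0 phi -0.459
R row 93.0 amp 47.0 phi 0.51
R row 145.1 amp 49.0 phi -0.552
x0 0.0008519156847869016 cam x [-0.00092496 -0.00042767] t 34.2917
```

R is square at φ −0.02. Now the short stroke on L.

```bash
python3 -W ignore - <<'E'
from h import *
ctrl.move_linear(wp(-.0016,.05,.080),v=.2)
roll(.05,-.0016,.0018,zs=.0755)
p=ctrl.sense()["ee_pos"]; ctrl.move_linear([p[0],p[1],.095],v=.2)
look2("v3")
E
```

```text
zc 0.07396755714040493 max 8.6 t 37.175
-0.0016 0.0715 [-1.1 -0.4  7.3]
0.0014 0.0716 [-1.3 -0.3  8.5]
0.0018 0.0718 [-2.   0.   7.2]
pointer 166 [240.5 118. ] [ 0.0008 -0.0248]
pointer 170 [318.2 118. ] [0.0009 0.025 ]
L row 90.1 amp 54.0 phi 0.562
L row 142.3 amp 50.0 phi -0.497
M row 89.3 amp 50.0 phi 0.583
M row 140.9 amp 46.0 phi -0.464
R row 92.2 amp 49.0 phi 0.516
R row 144.8 amp 40.0 phi -0.558
x0 0.0008544958174041156 cam x [-0.00068278 -0.00079091] t 37.975
```

View pics/v3.png

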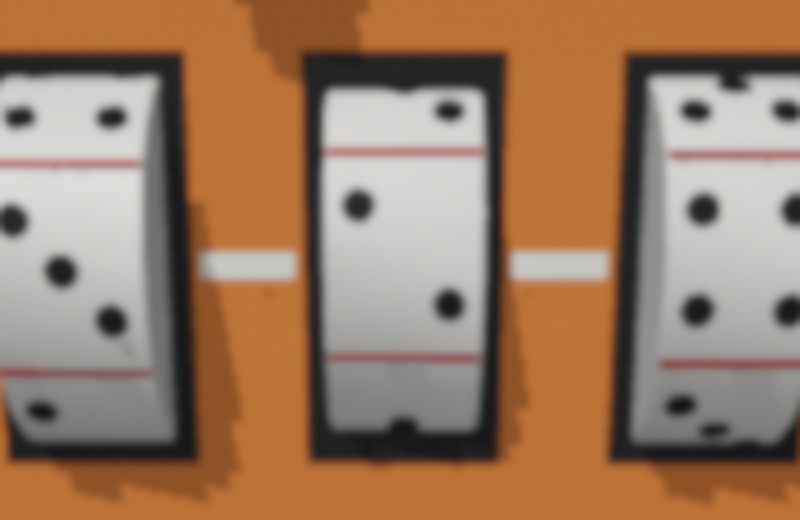

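The code reads 4-2-3, with face centres at φ = +0.03, +0.06 and −0.02. Now the bolt, watching the force.

```bash
python3 -W ignore - <<'E'
from h import *
c,s=np.cos(YAW),np.sin(YAW); ey=np.array([-s,c,0])
ctrl.move_linear(wp(-.069,-.066,.12),v=.25)
ctrl.move_linear(wp(-.069,-.066,.072),v=.12); print("down",fz().round(1))
ctrl.move_linear(wp(-.069,-.066,.068),v=.05); print("down",fz().round(1),ctrl.sense()["t"])
y=-.066; y0=None; mx=0
if abs(fz()[2])<3:
    while y<.05:
        y+=.002 if y0 is None or y>y0+.047 else .006
        if y0 and y>y0+.053: y-=.001
        ctrl.move_linear(wp(-.069,y,.068),v=.04); q=ctrl.sense(); f=q["ft_force"]; fy=-f@ey; mx=max(mx,np.linalg.norm(f))
        print(round(y,4),loc(q["ee_pos"]).round(4),"push",fy.round(1),f.round(1),round(q["t"],1))
        if fy>2 and y0 is None: y0=y
        if fy>7 or mx>14 or q["t"]>58: break
print("y0",y0,"max",mx,"t",ctrl.sense()["t"])
E
```

```text
down [-0.2  0.   0.5]
down [0.1 0.3 0.7] 39.525
-0.064 [-0.0689 -0.0639] push -0.4 [0.3 0.4 0.4] 39.8
-0.062 [-0.069  -0.0619] push -0.5 [-0.2  0.5  0.3] 40.0
-0.06 [-0.069  -0.0599] push -0.1 [ 0.6 -0.   0.3] 40.3
-0.058 [-0.069  -0.0579] push 0.2 [-0.4 -0.2  0.2] 40.5
-0.056 [-0.069  -0.0559] push 0.5 [-0.3 -0.4 -0.3] 40.8
-0.054 [-0.069  -0.0539] push -0.2 [0.9 0.  0.5] 41.0
-0.052 [-0.069  -0.0519] push -0.3 [ 0.3  0.2 -0.9] 41.3
-0.05 [-0.069  -0.0499] push -0.3 [ 1.   0.2 -0.7] 41.5
-0.048 [-0.069 -0.048] push 0.2 [-0.1 -0.2 -0.3] 41.8
-0.046 [-0.069  -0.0461] push 1.7 [-0.2 -1.7 -0.5] 42.0
-0.044 [-0.0689 -0.0439] push 2.3 [-0.8 -2.2 -0.2] 42.3
-0.038 [-0.0691 -0.0375] push 0.2 [ 0.7 -0.3 -0.3] 42.6
-0.032 [-0.0691 -0.0315] push 0.6 [-1.1 -0.5 -0.3] 42.9
-0.026 [-0.0691 -0.0256] push -0.4 [0.2 0.4 0.5] 43.2
-0.02 [-0.069  -0.0196] push 0.4 [-1.2 -0.2 -0.2] 43.5
-0.014 [-0.069  -0.0136] push 0.3 [ 0.  -0.3 -0.3] 43.8
-0.008 [-0.069  -0.0076] push -0.0 [ 0.5 -0.1  0.6] 44.1
-0.002 [-0.069  -0.0016] push -0.2 [ 0.2  0.2 -0.4] 44.4
0.004 [-0.069   0.0044] push -0.3 [-1.   0.4  0.4] 44.7
0.006 [-0.069   0.0061] push 1.4 [ 0.5 -1.6  0.1] 44.9
0.008 [-0.069   0.0073] push 6.8 [-1.7 -6.6 -0.2] 45.2
0.009 [-0.0689  0.0075] push 12.0 [ -2.4 -11.7   0.8] 45.4
y0 -0.043999999999999984 max 12.008075022406715 t 45.425
```

The hard stop was reached at 12 N, about 54 mm after first contact. I back off, lift and check.

```bash
python3 -W ignore - <<'E'
from h import *
ctrl.move_linear(wp(-.069,-.004,.068),v=.08)
ctrl.move_linear(wp(-.069,-.004,.12),v=.15)
ctrl.move_linear(wp(-.06,0,.27),v=.25)
c=ctrl.camera("wrist"); s=ctrl.sense()
for a,p in blobs(mask(c,(55,100,40),(85,255,255)),20): print("green",a,loc(cast(c,p,.115)).round(4))
look2("v4")
im=c["color"]; cv2.imwrite("pics/v5.png",cv2.resize(im[120:270,180:380,::-1],None,fx=4,fy=4,interpolation=cv2.INTER_CUBIC))
print(s["ft_force"])
E
```

```text
green 242 [-0.0708  0.0276]
pointer 186 [240.5 117.5] [ 0.0008 -0.0248]
pointer 185 [317.3 117.6] [0.0009 0.0249]
L row 90.1 amp 53.0 phi 0.56
L row 142.0 amp 51.0 phi -0.505
M row 89.2 amp 47.0 phi 0.58
M row 140.2 amp 52.0 phi -0.461
R row 92.2 amp 57.0 phi 0.512
R row 144.0 amp 48.0 phi -0.555
x0 0.0008253320949924887 cam x [-0.0010331  -0.00045199] t 47.9833
[ 0.89128273  0.09289059 -0.18355495]
```

View pics/v5.png

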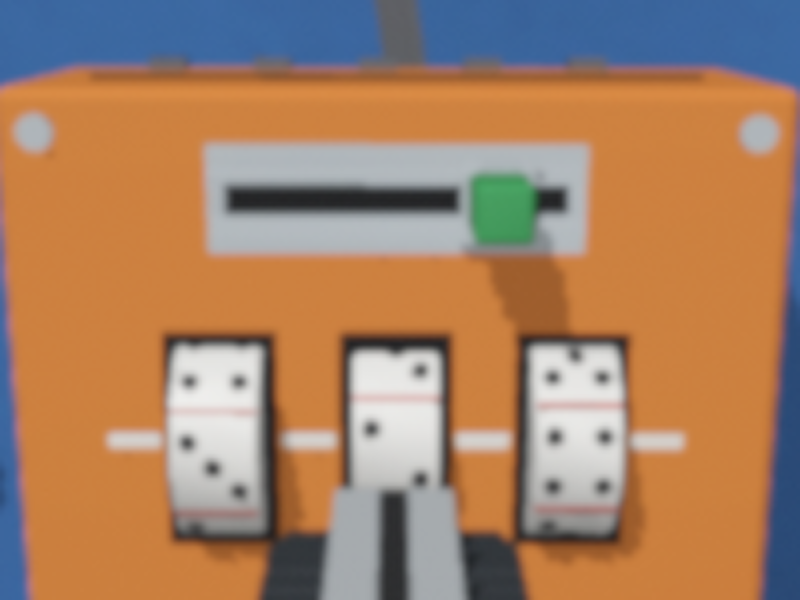

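The knob moved from y −27.3 to +27.6 mm, the code still stands, and the robot is clear of everything. Handing in.

```bash
python3 -c "
from h import *
ctrl.close_job()"
```

```text
the job is handed in; nothing more can be done
```

The lock box stands at 4-2-3 with the green bolt fully left, and I handed the job in at about 48 s, inside the 72 s limit.

- **Wheels:** I found the left and right wheels by touch and rolled them with shut fingertips, staying under 9 N. In the last picture the left wheel's face is 0.03 rad off the pointers and the right wheel's 0.02 rad. The middle wheel was never rolled and reads 0.06 rad off its two, the same as when I first measured it this way.
- **Bolt:** I pushed it only after the code read correctly. It moved 54.9 mm by the camera and met its hard stop. The peak force of 12 N came at the stop.
- **Left in place:** the tool was clear with no contact force at hand-in. I did not re-measure the other bench items; the logged forces showed contact only with the two wheels and the bolt.

**One disagreement:** the shut fingertips sat about 30 to 35 mm higher than the reported tool point. My first touch attempt missed because of this, so I worked from force and pictures instead.

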